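Move the lift-off drop-front to the locker that holds the bottles

TASK

Two identical bench lockers share one drop-front door, which hangs open on the empty locker: squeeze its two sprung hinge-pin tabs together, lift it off, carry it over to the locker with the brown reagent bottles and hang it there open and the same way round, letting both pins spring into the lugs and letting go of it. Then take it by its handle and swing it up shut until it leans back against its frame by itself. Do not let the door drop or slam, and leave the bottles and the glassware around undisturbed.

Things in the scene. Friction and masses are not known exactly. Their poses are not given: they have to be found in the camera images.
- door: Loose white steel drop-front, 0.4 to 0.6 kg. Origin: middle of the hinge axis; +y along that axis, -x across the panel to the handle, +z out of the inner face. Panel x -8 to -138, y +-88, z +-3 mm. At the start it hangs open on locker_a: level, inner face up, handle towards the robot, hinge axis 27 mm above the bench. Shut, it is turned about +y by 100 degrees.
- door_hinge (a point): The door's origin again, centre of its steel hinge barrel: radius 7 mm, y +-88 mm, out of whose ends the pins stand. On the outer face two rubber feet (x -120, y +-65 mm) reach down to door z = -27 mm and hold the open door level on the bench. Centre of mass near x = -65 mm.
- door_bar (a point): Middle of the straight bar of the D-handle, at (-184, 0, 0) mm in the door's frame: round steel bar 12 mm thick, 100 mm long along the door's y, its centre 46 mm beyond the panel's edge, so a finger fits between. Same axes as the door. With the door hung and open it is 27 mm above the bench.
- pin_l (a joint): How far the hinge pin at the door's +y end is drawn in, in m: 0 = sprung fully out (12 mm out of the barrel's end), 0.012 = fully in, flush with the barrel's end, on its stop. Spring 3 N when out, 6 N fully in. The pin has no ramp: it draws in only when its tab is pushed towards the middle.
- pin_r (a joint): The same for the pin at the door's -y end.
- tab_l (a point): Outside (+y side) of the upright steel tab that draws pin_l: (-55, 31, 26) mm in the door's frame with the pin out. Tab 18 mm (x) by 6 mm (y), its top at door z = 37 mm; beside it only bare panel (z = 3 mm). The two tabs are 62 mm over their outsides, 38 mm squeezed fully; then both are on their stops and the grip holds the whole door.
- tab_r (a point): The same for the tab of pin_r: (-55, -31, 26) mm in the door's frame with the pin out. A fixed spring box 22 mm wide, up to door z = 17 mm, sits between the tabs.
- pin_l_tip (a point): Tip of the 7 mm pin at the door's +y end, on the hinge axis: (0, 100, 0) mm in the door's frame with the pin out.
- pin_r_tip (a point): Tip of the 7 mm pin at the door's -y end: (0, -100, 0) mm in the door's frame with the pin out.
- locker_a: Fixed empty white steel locker 215 mm wide, 155 mm high; the door hangs on it at the start. Origin: at bench height straight below the middle of its hinge axis; +x into the locker, +y along the hinge axis, z up. Hinge axis at z = 27 mm. Its body lies behind x = 20 mm, to 203 mm; the front frame leans back 10 degrees and nothing overhangs the hinge.
- locker_b: The identical locker with brown bottles in it and no door, fixed; frame and sizes as locker_a. Which of the two is on the left varies. Bottles stand behind x = 80 mm, seen through its clear roof. With the door hung here and shut the middle of its handle bar is at about (32, 0, 208) mm in this frame; exactly upright it would be at (0, 0, 211), and past that it falls back lightly on the frame.
- locker_b_sill (a point): On locker_b's sill (locker_a has the same), at (0, 0, 20) mm in its frame: a flat steel ledge between the lugs that carries the door's barrel at hinge height. Behind it a stop rail, front face at x = 8 mm, up to z = 32 mm: with the barrel down on the sill and pushed back against the rail the pins face their holes (1 mm behind centre).
- locker_b_hole_l (a point): Outer mouth of the pin hole in locker_b's +y lug, at (0, 99.5, 27) mm in its frame; pin_l belongs here. Lugs: y +-90.5 to 98.5, x -14 to 14 mm, up to z = 42, with outward-flared lead-ins above to z = 59 mm; the barrel has 2.5 mm play at each end. The holes are 11 mm square, centred on the hinge axis.
- locker_b_hole_r (a point): The same for its -y lug, at (0, -99.5, 27) mm; pin_r belongs here.
- reagent0: Brown glass bottle, white cap and paper label, 44 mm thick, 90 mm tall, loose, standing in locker_b; origin at the centre of its foot, z up.
- reagent1: As reagent0.
- reagent2: As reagent0.
- dropper: Small brown bottle without label, 36 mm thick, 80 mm tall, loose on the bench between the lockers' fronts; origin at its foot.
- mug: White porcelain mug, 76 mm thick, 95 mm tall, loose on the bench; origin at its foot.
- flask: Conical glass flask, 80 mm thick, 120 mm tall, loose on the bench; origin at its foot.
- beaker: Glass beaker, 68 mm thick, 90 mm tall, loose on the bench; origin at its foot.
- wash: White plastic wash bottle, 66 mm thick, 160 mm tall, loose on the bench; origin at its foot.

How it is judged:
By the outcome, as a careful person would: the job done as asked, in the order asked, and still so for the second after the job is handed in, with the robot touching nothing.
It also fails if it takes over 58 s, if anything falls off the work surface, if the arm or the gripper's body presses on something with over 40 N, if the wrist force passes 120 N, or if a joint passes its speed limit or range.

ROBOT

A 6-joint arm with a two-finger parallel gripper is mounted at the origin on the work surface. World frame = base frame: x ahead of the robot, y to its left, z up, the work surface at z = 0. Lengths are in m, angles in rad, forces in N, time in s.
With the tool pointing down it reaches from about 0.35 to 0.975 m from the base axis. Payload 4.9 kg.
Tool frame: the origin (TCP) lies at the very end of the fingers, on their centre line; the grasp point (between the pads) lies 19 mm behind it; z points along the fingers, x is the direction in which the jaws open and shut, and the axes are right-handed (so a half turn about z gives the same grasp; the last joint's range is limited). The gripper opens to 85 mm and grips with 20 to 120 N. Pads are 22 mm wide; open, the fingers measure 114 mm over their backs; the gripper's body (76 mm by 85 mm) begins 54 mm behind the grasp point. The pads swing forward as they close: fully open they stand 13 mm farther back than shut.
Start: joints at [1.099, 0.053, 1.613, -0, 1.476, -0.119], TCP at [0.216, 0.586, 0.231] pointing down, gripper open.
Joint ranges: [-3.01, 3.01], [-1.01, 2.22], [0.06, 2.58], [-1.02, 4.17], [0.09, 2.62], [-3.14, 3.14]. Speed limits (rad/s): [2.57, 2.57, 3.14, 3.14, 3.14, 3.14].

INTERFACE

Orientations are given as a unit quaternion [w, x, y, z].
In Python, from plant import manip, imaging gives the robot as it stands.
- The arm moves only by the shell command python3 -m pendant 'ROWS'. ROWS is JSON, a list that holds one entry, the list of rows, each a list of 7 numbers: the turn, a rotation vector about the world's x, y, z in units of pi rad (1.0 is pi rad), then the shift along the world's x, y, z in units of 250 mm (1.0 is 250 mm), then the opening, from 0 (shut) to 1 (fully open). In form: [[[ax, ay, az, tx, ty, tz, claw], ...]]. A call has 1 to 20 rows; each row shifts and turns the commanded pose from where the row before left it; what a row does not reach is not made up. A row lasts 1/8 s, in which the tool goes at most 62.5 mm and 10.7 degrees, less where a joint would pass 70% of its speed; a pose out of reach is approached as far as the arm can. A call with a number of a shift or a turn outside -1 to 1 is refused whole. A call with a gripper value outside its range is refused whole. The fingers move at their own pace and stop on an object; the grip force is fixed at half the most. Time passes only in rows, so rows that do not move let the fingers close. It gives the time, the measured TCP pose, the force and the opening at its end, in the units of the state.
- manip.state(): the state, without advancing time (a new reading comes with each control period).
- imaging.grab_frame(name): name is "scene" or "side" or "wrist"; returns a dict with "frame" (384x512x3 uint8, blue, green, red), "mtx" (3x3 intrinsics, pixels), "k1" (the pictures are not rectified: a ray, as slopes to the right and down, at radius r is drawn at 1 + k1 r^2 times it, then the intrinsics apply), "world_to_cam" (4x4, takes a point from world to camera coordinates). Camera axes: x right, y down, z forward; pixel columns grow to the right and rows downward; lengths in m; the calibration is good to about 2 mm. A picture is of the moment at which its call begins. There is no depth.
- manip.job_done(): hands the job in, once; it reports no verdict.
The state is a dict: "time": time; "joint_pos": joint angles; "joint_vel": joint speeds; "joint_efforts": joint torques, N m; "tool_pos": TCP position; "tool_rot": TCP orientation; "contact_force": force on the tool from outside, world axes, zero at the start; "ft_torque": the same for the moment, N m; "gripper_width": opening from 0.0 (shut) to 1.0 (fully open).
Only numpy, scipy, OpenCV 4.12 (cv2) and the standard library are available. Lean on these libraries where they do the work, as an engineer would, in place of code of your own. Each camera call takes 0.05 s, during which the arm holds its last target. There are 200 camera calls.

## Working session

There is one attempt and no reset: what is moved stays moved. The work goes in short steps, Python scripts to look and compute and a shell command to move; the robot and the scene stay as the last step left them, time stands still between calls to the robot, and variables do not carry over. Pictures are saved under pics/ and viewed, about 8 in all and at most 12, crops included, and the job is handed in when it is done.

```bash
ls; mkdir -p pics
cat > h.py <<'E'
import numpy as np, cv2
from plant import manip, imaging
def grab(n,f=None):
    d=imaging.grab_frame(n)
    if f: cv2.imwrite('pics/'+f,d['frame'])
    np.savez('pics/%s.npz'%n,**{k:np.asarray(v) for k,v in d.items()})
    return d
def load(n): return dict(np.load('pics/%s.npz'%n))
def proj(d,P):
    P=np.atleast_2d(P); T=d['world_to_cam']; c=P@T[:3,:3].T+T[:3,3]
    s=c[:,:2]/c[:,2:]; s=s*(1+float(d['k1'])*(s**2).sum(1,keepdims=True))
    m=d['mtx']; return np.c_[s[:,0]*m[0,0]+m[0,2],s[:,1]*m[1,1]+m[1,2]]
def ray(d,uv):
    m=d['mtx'];s0=np.array([(uv[0]-m[0,2])/m[0,0],(uv[1]-m[1,2])/m[1,1]]);s=s0.copy()
    for _ in range(30): s=s0/(1+float(d['k1'])*(s@s))
    T=d['world_to_cam'];R=T[:3,:3]
    return -R.T@T[:3,3], R.T@np.array([s[0],s[1],1])
def onz(d,uv,z):
    o,v=ray(d,uv); return o+v*(z-o[2])/v[2]
E
python3 - <<'E'
from h import *
for n in ('scene','side'):
    d=grab(n,n+'0.png'); o,v=ray(d,(256,192)); print(n,o.round(3),(v/np.linalg.norm(v)).round(2))
a=cv2.imread('pics/scene0.png');b=cv2.imread('pics/side0.png')
print(manip.state())
E
```

```text
pics
scene [ 0.528 -0.633  1.003] [ 0.04  0.54 -0.84]
side [0.514 0.82  0.616] [ 0.03 -0.82 -0.56]
{'time': 0.1, 'joint_pos': array([ 1.09900100e+00,  5.33002587e-02,  1.61409813e+00, -1.55996472e-06,
        1.47602532e+00, -1.19007965e-01]), 'joint_vel': array([ 0.00144434, -0.00220104, -0.00265955,  0.00035711, -0.00028096,
       -0.00053028]), 'joint_efforts': array([ 2.53773800e-05, -3.94904423e+01, -3.71362209e+01, -1.00563432e-04,
        3.94652569e-03, -2.37585687e-05]), 'tool_pos': array([0.21570185, 0.58601735, 0.23021511]), 'tool_rot': array([ 4.31551518e-04,  8.20217525e-01,  5.72051024e-01, -8.07432970e-04]), 'contact_force': array([-0.80504062,  0.1616766 ,  0.36109488]), 'ft_torque': array([-0.04798632, -0.00480446, -0.02829306]), 'gripper_width': 0.9960653188553665}
```

View pics/scene0.png

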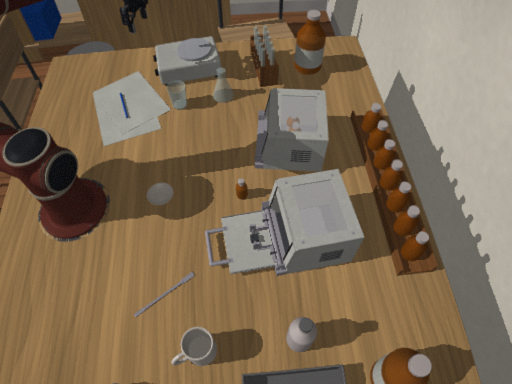

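View pics/side0.png

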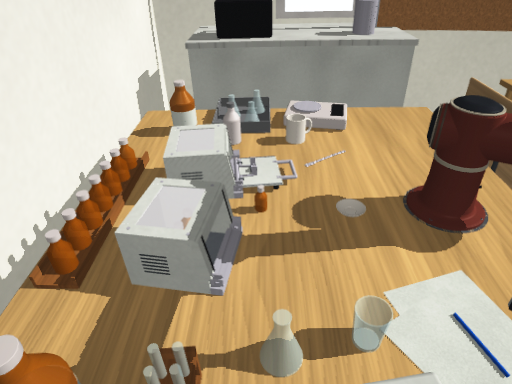

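Run:
```python
from h import *
a=cv2.imread('pics/scene0.png')[85:280,200:360]; b=cv2.imread('pics/side0.png')[120:300,115:305]
cv2.imwrite('pics/c1.png',np.hstack([cv2.resize(a[:95],None,fx=2.5,fy=2.5,interpolation=3),cv2.resize(a[95:190],None,fx=2.5,fy=2.5,interpolation=3)])) if 0 else None
A=cv2.resize(a[85:],(640,440),interpolation=cv2.INTER_CUBIC)
cv2.imwrite('pics/c1.png',A)   # 4x, origin (200,170)
B=cv2.resize(b,(760,720),interpolation=cv2.INTER_CUBIC)
cv2.imwrite('pics/c2.png',cv2.resize(b,(634,600),interpolation=cv2.INTER_CUBIC))
```

```text
(no output)
```

View pics/c1.png

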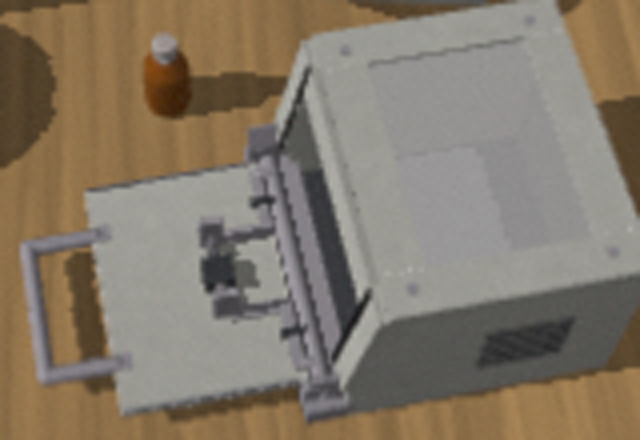

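View pics/c2.png

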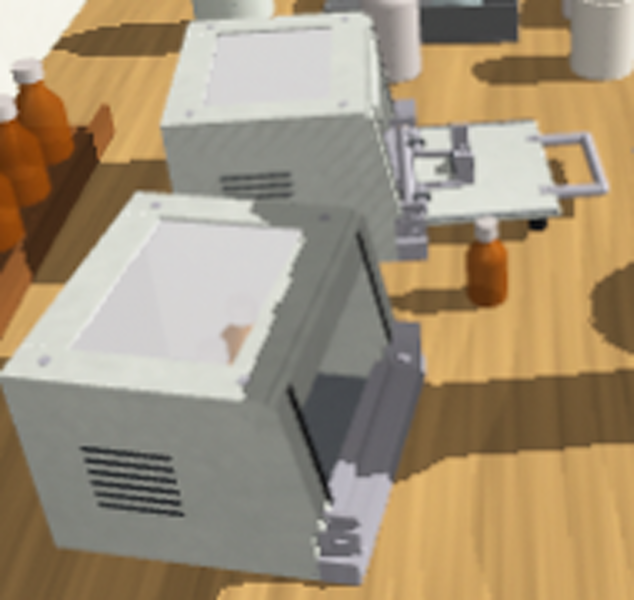

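```bash
cat >> h.py <<'E'
from scipy.optimize import least_squares
def fit(obs,p0):
    # obs: list of (cam dict, model xyz (N,3), uv (N,2)); pose x,y,yaw on the bench, model z absolute
    def W(p,M): 
        c,s=np.cos(p[2]),np.sin(p[2]); M=np.atleast_2d(M); return np.c_[p[0]+c*M[:,0]-s*M[:,1],p[1]+s*M[:,0]+c*M[:,1],M[:,2]]
    f=lambda p:np.concatenate([(proj(d,W(p,M))-uv).ravel() for d,M,uv in obs])
    r=least_squares(f,p0,loss='soft_l1'); return r.x,r.fun.reshape(-1,2),W
E
python3 - <<'E'
from h import *
S=load('scene');D=load('side')
c1=lambda L:np.array(L)/4+[200,170]-.4
c2=lambda L:np.array(L)/3.337+[115,120]-.4
M=np.array([[-138,88,30],[-138,-88,30],[-190,50,27],[-190,-50,27]])/1e3
p,r,W=fit([(S,M,c1([(87,190),(123,412),(22,243),(45,382)])),(D,M,c2([(560,213),(537,123),(606,192),(590,136)]))],[.6,-.1,0])
print('door',p.round(4),np.rad2deg(p[2]));print(r.round(1).tolist())
for n,q in dict(tabs=[-.055,0,.053],bar=[-.184,0,.027],hinge=[0,0,.027]).items(): print(n,W(p,q).round(4))
M=np.array([[203,107.5,155],[203,-107.5,155],[203,107.5,0],[-14,98.5,0]])/1e3
q,r,W=fit([(D,M,c2([(5,374),(138,193),(58,548),(358,583)])),(S,M[:2],np.array([(326,91),(326,131)])) if 0 else (D,M[:1],c2([(5,374)]))],[.6,.2,0])
print('b',q.round(4),np.rad2deg(q[2]));print(r.round(1).tolist())
print(W(q,[0,0,.027]),proj(S,W(q,M)).round(0).tolist())
E
```

```text
door [ 0.6164 -0.1588  0.1042] 5.970650276988203
[[-0.5, -0.7], [-0.3, -0.0], [-0.2, 0.9], [-1.6, -1.8], [-0.9, -0.5], [-1.3, -0.9], [-0.1, -1.0], [-0.6, 0.3]]
tabs [[ 0.5617 -0.1645  0.053 ]]
bar [[ 0.4334 -0.1779  0.027 ]]
hinge [[ 0.6164 -0.1588  0.027 ]]
b [ 0.6072  0.2124 -0.1674] -9.589738515226525
[[-1.4, 0.4], [1.8, -0.7], [0.0, -0.2], [2.6, -0.7], [-1.4, 0.4]]
[[0.60715122 0.21238133 0.027     ]] [[323.0, 90.0], [325.0, 140.0], [317.0, 123.0], [257.0, 121.0]]
```

```bash
python3 -m pendant '[[[0,0,0.0146,0.114,-0.15,0.05,1],[0,0,0.0146,0.114,-0.15,0.05,1],[0,0,0.0146,0.114,-0.15,0.05,1],[0,0,0.0146,0.114,-0.15,0.05,1],[0,0,0.0146,0.114,-0.15,0.05,1],[0,0,0.0146,0.114,-0.15,0.05,1],[0,0,0.0146,0.114,-0.15,0.05,1],[0,0,0.0146,0.114,-0.15,0.05,1],[0,0,0.0146,0.114,-0.15,0.05,1],[0,0,0.0146,0.114,-0.15,0.05,1],[0,0,0,0,0,0,1],[0,0,0,0,0,0,1]]]'
python3 - <<'E'
from h import *
d=grab('wrist','w1.png'); np.savez('pics/w1.npz',**d); o,v=ray(d,(256,192)); print(o.round(3),(v/np.linalg.norm(v)).round(2))
S=manip.state(); print(S['joint_pos'].round(2))
cv2.imwrite('pics/w1.png',cv2.resize(d['frame'],(800,600),interpolation=cv2.INTER_CUBIC))
E
```

```text
time: 1.6
tool_pos: [0.5006, 0.2116, 0.3556]
tool_rot: [-0.001, 0.669, 0.743, -0.0]
contact_force: [0.3, 0.5, -0.6]
gripper_width: 0.998
[0.417 0.202 0.498] [ 0.34  0.04 -0.94]
[ 0.26 -0.18  1.64  0.    1.69 -1.41]
```

View pics/w1.png

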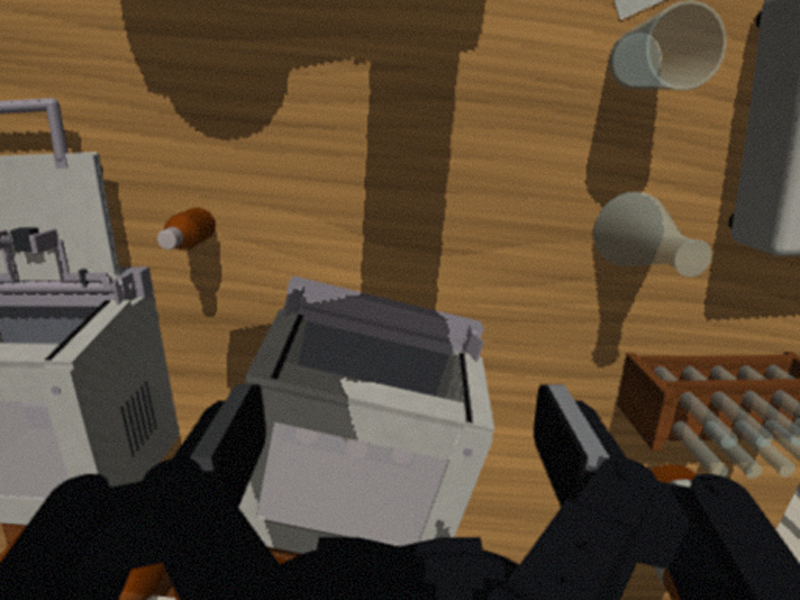

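Run:
```python
from h import *
d=dict(np.load('pics/w1.npz')); q=[.6072,.2124,-.1674]; p=[.6164,-.1588,.1042]
_,_,W=fit([(d,np.zeros((1,3)),np.zeros((1,2)))],[0,0,0])
x0,y0,k=170,165,5
im=cv2.resize(d['frame'][y0:y0+105,x0-2:x0+158],None,fx=k,fy=k,interpolation=cv2.INTER_CUBIC)
x0-=2
for y in (-98.5,-90.5,90.5,98.5):
    L=[W(q,[x/1e3,y/1e3,z/1e3])[0] for x,z in ((-14,42),(14,42))]
    uv=((proj(d,np.array(L))+.5-[x0,y0])*k).astype(int)
    cv2.line(im,uv[0].tolist(),uv[1].tolist(),(0,0,255),1)
for P,c in (([[-14,-98.5,0],[-14,98.5,0]],(255,0,0)),([[8,-90,32],[8,90,32]],(0,255,0)),([[20,-107.5,0],[20,107.5,0]],(255,255,0))):
    uv=((proj(d,W(q,np.array(P)/1e3))+.5-[x0,y0])*k).astype(int); cv2.line(im,uv[0].tolist(),uv[1].tolist(),c,1)
cv2.imwrite('pics/w1o.png',im)
```

```text
(no output)
```

View pics/w1o.png

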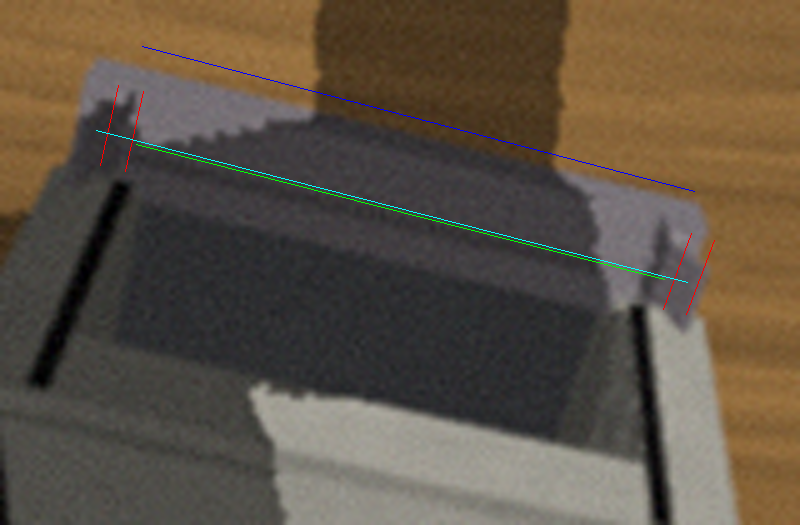

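```bash
python3 -m pendant '[[[0,0,0,-0.03,0,-0.2,1],[0,0,0,-0.03,0,-0.2,1],[0,0,0,-0.03,0,-0.2,1],[0,0,0,-0.03,0,-0.2,1],[0,0,0,0,0,0,1],[0,0,0,0,0,0,1]]]'
python3 - <<'E'
from h import *
d=grab('wrist'); np.savez('pics/w2.npz',**d); print(d['mtx'][0,0],d['k1'])
cv2.imwrite('pics/w2.png',cv2.resize(d['frame'],(800,600),interpolation=cv2.INTER_CUBIC))
E
```

```text
time: 2.4
tool_pos: [0.4717, 0.2124, 0.1583]
tool_rot: [0.001, 0.668, 0.744, 0.001]
contact_force: [0.3, 0.1, 0.2]
gripper_width: 1.002
307.53094054463975 -0.06747199668607688
```

View pics/w2.png

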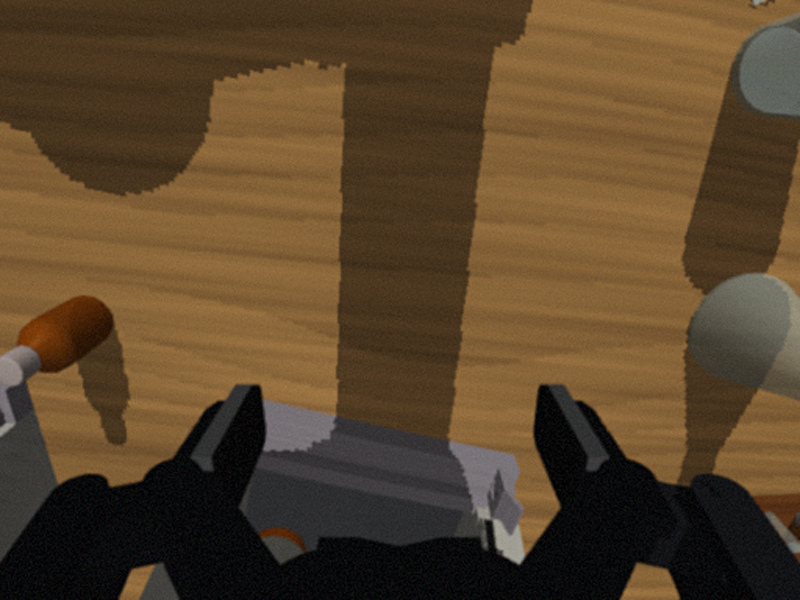

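```bash
cat > fb.py <<'E'
from h import *
S=load('scene');D=load('side');w1=dict(np.load('pics/w1.npz'));w2=dict(np.load('pics/w2.npz'))
c1=lambda u,v:np.array([u,v])/4+[200,170]-.4
c2=lambda u,v:np.array([u,v])/3.337+[115,120]-.4
cw=lambda u,v:np.array([u,v])/1.5625-.3
co=lambda u,v:np.array([u,v])/5+[168,165]-.4
# (cam, which, point name, sign y, uv)
O=[(S,'a','rb',1,c1(553,0)),(S,'a','rf',1,c1(308,42)),(S,'a','rf',-1,c1(385,325)),
(D,'a','rb',1,c2(164,128)),(D,'a','rb',-1,c2(193,20)),(D,'a','rf',-1,c2(362,14)),(D,'a','rf',1,c2(376,117)),
(D,'b','rb',1,c2(4,374)),(D,'b','rb',-1,c2(137,193)),(D,'b','rf',-1,c2(358,210)),(D,'b','rf',1,c2(250,403)),
(D,'b','g',1,c2(58,548)),
(w1,'b','rf',1,cw(492,430)),
(w1,'b','bl',-1,co(97,60)),(w1,'b','bl',1,co(706,205)),(w2,'b','bl',1,cw(518,456)),
(S,'b','rb',1,np.array([326,91])),(S,'b','rf',1,np.array([272,89]))]
names='bx by byaw ax ay ayaw xr xb zb yb'.split()
def pts(t,n,s):
    return {'rb':[.203,.1075*s,.155],'rf':[t[6],.1075*s,.155],'g':[.203,.1075*s,0],'bl':[t[7],t[9]*s,t[8]]}[n]
def W(p,m): c,s=np.cos(p[2]),np.sin(p[2]); return np.array([p[0]+c*m[0]-s*m[1],p[1]+s*m[0]+c*m[1],m[2]])
def f(t):
    r=[(proj(d,W(t[:3] if k=='b' else t[3:6],pts(t,n,s)))[0]-uv) for d,k,n,s,uv in O]
    pri=[(t[3]-.6164)/.0015,(t[4]+.1588)/.0015,(t[5]-.1042)/.01,(t[6]-.043)/.005,(t[7]+.014)/.006,(t[8]-.018)/.008,(t[9]-.105)/.004]
    return np.r_[np.ravel(r),pri]
r=least_squares(f,[.607,.212,-.16,.6164,-.1588,.1042,.043,-.014,.018,.105],loss='soft_l1')
if __name__=='__main__':
    for n,v in zip(names,r.x): print(n,round(v,4),end='; ')
    R=r.fun[:2*len(O)].reshape(-1,2)
    print(); [print(o[1:4],x.round(1)) for o,x in zip(O,R)]
    print(np.sqrt(np.diag(np.linalg.inv(r.jac.T@r.jac))).round(4))
E
python3 fb.py
```

```text
bx 0.6097; by 0.2069; byaw -0.1464; ax 0.6129; ay -0.1606; ayaw 0.1033; xr 0.0316; xb -0.0147; zb 0.008; yb 0.1066; 
('a', 'rb', 1) [-0.9 -0.9]
('a', 'rf', 1) [ 0.1 -1.9]
('a', 'rf', -1) [ 0.1 -1. ]
('a', 'rb', 1) [-1.5 -1.2]
('a', 'rb', -1) [-1.1 -0.1]
('a', 'rf', -1) [ 0.5 -1.5]
('a', 'rf', 1) [-3.3 -1.9]
('b', 'rb', 1) [-1.4  0.1]
('b', 'rb', -1) [ 0.2 -1. ]
('b', 'rf', -1) [-0.3 -1.5]
('b', 'rf', 1) [ 5.1 -0.4]
('b', 'g', 1) [-0.2 -0.6]
('b', 'rf', 1) [1.8 3.9]
('b', 'bl', -1) [-0.3 -0.8]
('b', 'bl', 1) [-0.3 -0.5]
('b', 'bl', 1) [-0.3  0.8]
('b', 'rb', 1) [-2.5 -0.8]
('b', 'rf', 1) [-1.1 -1.1]
[0.0016 0.0011 0.0078 0.0022 0.002  0.0077 0.0022 0.0031 0.0056 0.0018]
```

```bash
python3 -m pendant '[[[0,0,0,0.02,-0.1,0.1,1],[0,0,0,0.036,-0.151,0.05,1],[0,0,0,0.036,-0.151,0.03,1],[0,0,0,0.036,-0.151,0,1],[0,0,0,0.036,-0.151,0,1],[0,0,0,0.036,-0.151,0,1],[0,0,0,0.036,-0.151,0,1],[0,0,0,0.036,-0.151,0,1],[0,0,0,0.036,-0.151,0,1],[0,0,0,0.036,-0.151,0,1],[0,0,0,0.016,-0.05,0,1],[0,0,0,0,0,-0.1,1],[0,0,0,0,0,-0.1,1],[0,0,0,0,0,0,1],[0,0,0,0,0,0,1]]]'
python3 - <<'E'
from h import *
d=grab('wrist'); np.savez('pics/w3.npz',**d)
cv2.imwrite('pics/w3.png',cv2.resize(d['frame'],(800,600),interpolation=cv2.INTER_CUBIC))
print(manip.state()['joint_pos'].round(2))
E
```

```text
time: 4.32
tool_pos: [0.562, -0.1657, 0.1533]
tool_rot: [0.001, 0.668, 0.744, 0.0]
contact_force: [0.2, -0.5, 0.6]
gripper_width: 0.999
[-0.41  0.02  1.78  0.    1.34 -2.09]
```

View pics/w3.png

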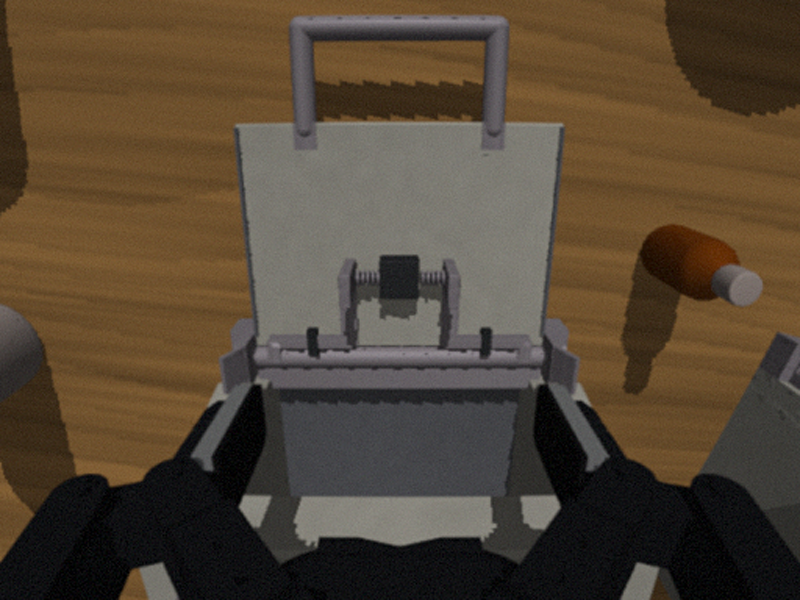

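Run:
```python
from h import *
d=dict(np.load('pics/w3.npz'))
cw=lambda L:np.array(L)/1.5625-.3
M=np.array([[-138,-88,30],[-138,88,30],[-184,-50,31],[-184,50,31],[-64,-31,64],[-64,31,64],[0,-88,34],[0,88,34]])/1e3
p,r,W=fit([(d,M,cw([(237,124),(563,123),(302,28),(497,27),(341,262),(458,262),(255,355),(545,355)]))],[.6164,-.1588,.1042])
print(p.round(4),np.rad2deg(p[2])); print(r.round(1).tolist()); print(W(p,[-.055,0,.05]).round(4))
S=manip.state();w=S['tool_rot'];print(S['tool_pos'].round(4),np.rad2deg(2*np.arctan2(w[2],w[1])))
```

```text
[ 0.6135 -0.1611  0.1076] 6.162984235131441
[[-2.3, -1.0], [1.7, -0.9], [-1.8, -1.4], [1.5, -1.1], [-1.7, 7.9], [2.0, 7.8], [0.8, 3.2], [-0.7, 2.9]]
[[ 0.5588 -0.167   0.05  ]]
[ 0.5622 -0.1659  0.1536] 96.09356070044566
```

Run:
```python
from h import *
d=dict(np.load('pics/w3.npz'))
cw=lambda L:np.array(L)/1.5625-.3
M=np.array([[-138,-88,30],[-138,88,30],[-184,-50,31],[-184,50,31],[-64,-31,30],[-64,31,30],[0,-88,34],[0,88,34]])/1e3
for dz in (0,-.003,-.006):
    M2=M+[0,0,dz]
    p,r,W=fit([(d,M2,cw([(237,124),(563,123),(302,28),(497,27),(341,262),(458,262),(255,355),(545,355)]))],[.6164,-.1588,.1042])
    print(dz,p.round(4),np.rad2deg(p[2]),r.round(1).tolist(),W(p,[-.055,0,.05]).round(4))
```

```text
0 [ 0.6143 -0.161   0.1081] 6.191963731183954 [[-2.2, 0.1], [1.6, 0.2], [-1.7, -0.1], [1.4, 0.1], [3.0, -2.4], [-2.6, -2.6], [0.9, 4.1], [-0.7, 3.7]] [[ 0.5597 -0.1669  0.05  ]]
-0.003 [ 0.614  -0.1608  0.1082] 6.200258979273185 [[-0.9, -0.2], [0.7, -0.2], [-0.8, 0.2], [0.9, 0.4], [3.5, -3.6], [-2.7, -3.7], [1.9, 2.4], [-1.4, 2.0]] [[ 0.5594 -0.1668  0.05  ]]
-0.006 [ 0.6139 -0.1609  0.1079] 6.183042870029212 [[0.3, -0.4], [-0.5, -0.4], [-0.1, 0.7], [0.2, 0.9], [3.8, -4.6], [-3.1, -4.8], [2.7, 0.8], [-2.3, 0.5]] [[ 0.5592 -0.1668  0.05  ]]
```

```bash
python3 -m pendant '[[[0,0,0,-0.008,-0.003,-0.12,0.9],[0,0,0,0,0,-0.12,0.9],[0,0,0,0,0,-0.11,0.9],[0,0,0,0,0,-0.08,0.9],[0,0,0,0,0,-0.03,0.9],[0,0,0,0,0,0,0.9],[0,0,0,0,0,0,0.9]]]'
```

```text
time: 5.25
tool_pos: [0.56, -0.1669, 0.0377]
tool_rot: [0.001, 0.669, 0.744, 0.0]
contact_force: [-0.6, 0.1, 0.2]
gripper_width: 0.898
```

```bash
python3 -m pendant '[[[0,0,0,0,0,-0.01,0.9],[0,0,0,0,0,0,0.7],[0,0,0,0,0,0,0.55],[0,0,0,0,0,0,0.3],[0,0,0,0,0,0,0],[0,0,0,0,0,0,0],[0,0,0,0,0,0,0],[0,0,0,0,0,0,0],[0,0,0,0,0,0,0],[0,0,0,0,0,0,0]]]'
```

```text
time: 6.5
tool_pos: [0.5597, -0.1669, 0.0359]
tool_rot: [0.001, 0.669, 0.743, 0.0]
contact_force: [-4.0, 0.8, 8.5]
gripper_width: 0.412
```

```bash
python3 -m pendant '[[[0,0,0,0,0,0.01,0],[0,0,0,0,0,0.02,0],[0,0,0,0,0,0.02,0],[0,0,0,0,0,0.03,0],[0,0,0,0,0,0.04,0],[0,0,0,0,0,0,0]]]'
python3 - <<'E'
from h import *
d=grab('wrist'); np.savez('pics/w4.npz',**d)
cv2.imwrite('pics/w4.png',cv2.resize(d['frame'],(800,600),interpolation=cv2.INTER_CUBIC))
E
```

```text
time: 7.25
tool_pos: [0.56, -0.167, 0.0655]
tool_rot: [0.001, 0.669, 0.744, 0.0]
contact_force: [0.0, -0.4, -4.5]
gripper_width: 0.415
```

View pics/w4.png

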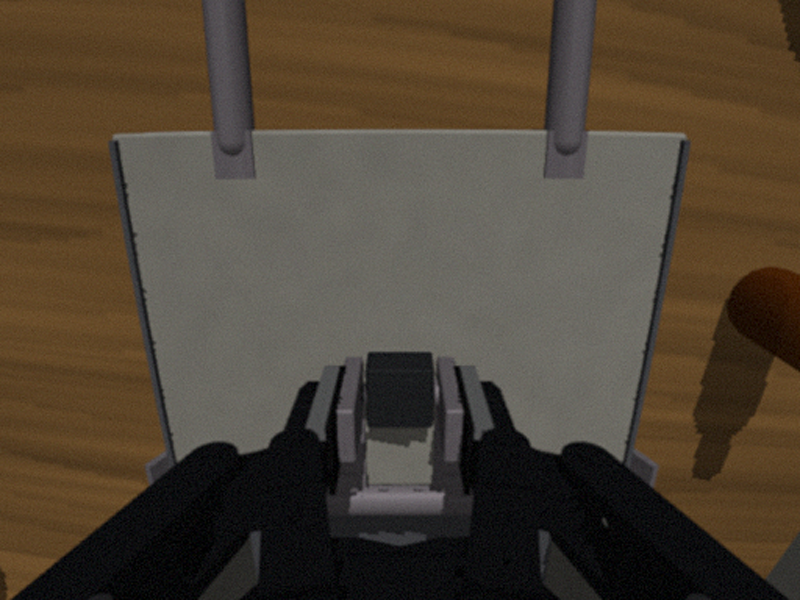

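```bash
python3 -m pendant '[[[0,0,0,0,0,0.03,0],[0,0,0,0,0,0.03,0],[0,0,0,0,0,0,0],[0,0,0,0,0,0,0],[0,0,0,0,0,0,0]]]'
python3 - <<'E'
from h import *
d=grab('wrist'); np.savez('pics/w5.npz',**d)
E
sed -i 's|(t\[3\]-.6164)/.0015,(t\[4\]+.1588)/.0015,(t\[5\]-.1042)/.01|(t[3]-.6144)/.0003,(t[4]+.161)/.0003,(t[5]-.107)/.002|' fb.py; python3 fb.py | head -1
python3 -m pendant '[[[0,0,0,0,0,0.05,0],[0,0,0,0,0,0.11,0],[0,0,0,0,0,0.13,0],[0,0,0,0,0,0.13,0],[0,0,0,0,0.03,0.1,0],[0,0,-0.004,0,0.08,0.04,0],[0,0,-0.0081,-0.002,0.12,0,0],[0,0,-0.0081,-0.002,0.14,0,0],[0,0,-0.0081,-0.002,0.14,0,0],[0,0,-0.0081,-0.002,0.14,0,0],[0,0,-0.0081,-0.002,0.14,0,0],[0,0,-0.0081,-0.002,0.14,0,0],[0,0,-0.0081,-0.002,0.14,0,0],[0,0,-0.0081,-0.002,0.14,0,0],[0,0,-0.0081,-0.002,0.14,0,0],[0,0,-0.0081,-0.002,0.14,0,0],[0,0,-0.004,0,0.12,0,0],[0,0,0,0,0.058,0,0],[0,0,0,0,0,0,0],[0,0,0,0,0,0,0]]]'
```

```text
time: 7.92
tool_pos: [0.5587, -0.1664, 0.0784]
tool_rot: [-0.0, 0.669, 0.744, -0.0]
contact_force: [0.1, 0.7, -4.1]
gripper_width: 0.414
bx 0.6101; by 0.2068; byaw -0.1462; ax 0.6143; ay -0.161; ayaw 0.1069; xr 0.0304; xb -0.0151; zb 0.008; yb 0.1066; 
time: 10.48
tool_pos: [0.5541, 0.2495, 0.2189]
tool_rot: [0.0, 0.766, 0.643, -0.0]
contact_force: [0.6, 0.4, -4.8]
gripper_width: 0.412
```

```bash
python3 -m pendant '[[[0,0,0.009,0.005,-0.068,0,0],[0,0,0,0,-0.07,-0.04,0],[0,0,0,0,0,-0.1,0],[0,0,0,0,0,-0.12,0],[0,0,0,0,0,-0.12,0],[0,0,0,0,0,-0.1,0],[0,0,0,0,0,-0.06,0],[0,0,0,0,0,-0.02,0],[0,0,0,0,0,0,0],[0,0,0,0,0,0,0],[0,0,0,0,0,0,0]]]'
python3 - <<'E'
from h import *
d=grab('wrist'); np.savez('pics/w6.npz',**d)
r=dict(np.load('pics/w5.npz'))['frame'];b=d['frame']
k=5
def crop(im,x0): return cv2.resize(im[262:322,x0:x0+78],None,fx=k,fy=k,interpolation=cv2.INTER_CUBIC)
cv2.imwrite('pics/w6.png',np.vstack([np.hstack([crop(i,70),crop(i,370)]) for i in (r,b)]))
E
```

```text
time: 11.85
tool_pos: [0.5559, 0.2162, 0.08]
tool_rot: [0.0, 0.757, 0.654, 0.001]
contact_force: [-0.3, -0.1, -4.0]
gripper_width: 0.408
```

View pics/w6.png

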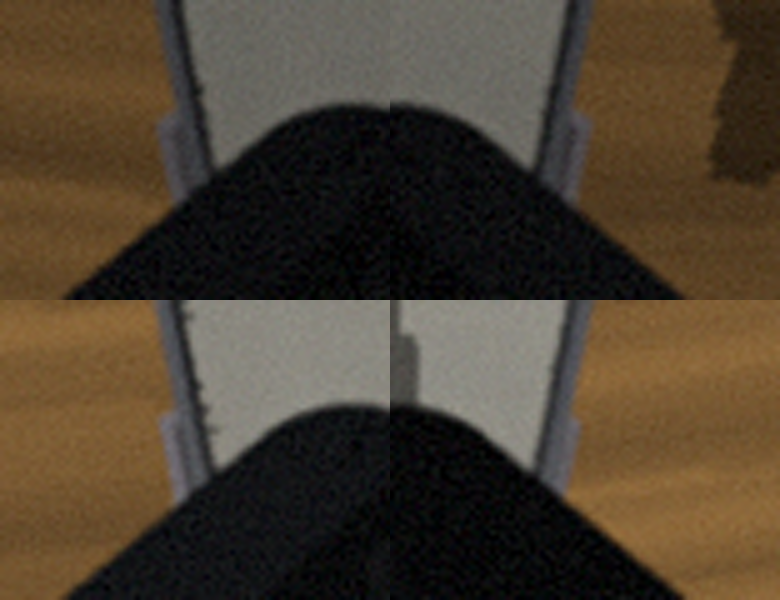

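```bash
python3 -m pendant '[[[0,0,0,0,-0.003,-0.03,0],[0,0,0,0,0,-0.04,0],[0,0,0,0,0,-0.04,0],[0,0,0,0,0,-0.03,0],[0,0,0,0,0,-0.016,0],[0,0,0,0,0,0,0],[0,0,0,0,0,0,0]]]'
```

```text
time: 12.78
tool_pos: [0.5556, 0.2153, 0.0402]
tool_rot: [0.0, 0.757, 0.654, 0.0]
contact_force: [-0.3, -0.6, -4.4]
gripper_width: 0.411
```

Still free at 4 mm above the seat; lower gently to contact.

```bash
python3 -m pendant '[[[0,0,0,0,0,-0.008,0],[0,0,0,0,0,-0.006,0],[0,0,0,0,0,-0.004,0],[0,0,0,0,0,0,0],[0,0,0,0,0,0,0]]]'; python3 -m pendant '[[[0,0,0,0.004,0,0,0],[0,0,0,0.004,0,0,0],[0,0,0,0,0,0,0]]]'
```

```text
time: 13.4
tool_pos: [0.5555, 0.2153, 0.036]
tool_rot: [0.0, 0.757, 0.654, 0.0]
contact_force: [-2.1, -0.9, 1.8]
gripper_width: 0.411
time: 13.78
tool_pos: [0.5575, 0.2155, 0.0359]
tool_rot: [-0.0, 0.757, 0.654, 0.0]
contact_force: [-4.8, -0.8, 6.6]
gripper_width: 0.408
```

```bash
python3 -m pendant '[[[0,0,0,0.006,-0.001,0,0],[0,0,0,0,0,0,0],[0,0,0,0,0,0,0]]]'
```

```text
time: 14.15
tool_pos: [0.5586, 0.2154, 0.0359]
tool_rot: [-0.0, 0.757, 0.654, -0.0]
contact_force: [-5.3, -0.1, 6.5]
gripper_width: 0.41
```

```bash
python3 -m pendant '[[[0,0,0,0.006,-0.001,0,0],[0,0,0,0,0,0,0],[0,0,0,0,0,0,0]]]'; python3 -m pendant '[[[0,0,0,0.006,-0.001,0,0],[0,0,0,0,0,0,0],[0,0,0,0,0,0,0]]]'
```

```text
time: 14.52
tool_pos: [0.5587, 0.2155, 0.0359]
tool_rot: [-0.002, 0.757, 0.654, -0.001]
contact_force: [-10.5, 1.7, 10.8]
gripper_width: 0.41
time: 14.9
tool_pos: [0.5587, 0.2155, 0.0359]
tool_rot: [-0.003, 0.757, 0.654, -0.003]
contact_force: [-17.4, 1.1, 14.4]
gripper_width: 0.416
```

```bash
python3 -m pendant '[[[0,0,0,-0.008,0.001,0,0],[0,0,0,0,0,0,0],[0,0,0,0,0,0,0.5],[0,0,0,0,0,0,0.6],[0,0,0,0,0,0,0.7],[0,0,0,0,0,0,0.78],[0,0,0,0,0,0,0.88],[0,0,0,0,0,0,0.92],[0,0,0,0,0,0,0.92]]]'
python3 - <<'E'
from h import *
d=grab('wrist'); np.savez('pics/w7.npz',**d)
E
python3 -m pendant '[[[0,0,0,0,0,0.06,0.92],[0,0,0,0,0,0.12,0.92],[0,0,0,0,0,0.14,0.92],[0,0,0,0,0,0.14,0.92],[0,0,0,0,0,0.04,0.92],[0,0,0,0,0,0,0.92],[0,0,0,0,0,0,0.92]]]'
python3 - <<'E'
from h import *
d=grab('wrist'); np.savez('pics/w8.npz',**d)
cv2.imwrite('pics/w8.png',cv2.resize(d['frame'],(800,600),interpolation=cv2.INTER_CUBIC))
E
```

```text
time: 16.02
tool_pos: [0.5601, 0.2148, 0.0358]
tool_rot: [0.0, 0.757, 0.654, 0.0]
contact_force: [0.7, 0.8, -0.0]
gripper_width: 0.918
time: 16.95
tool_pos: [0.5586, 0.2145, 0.1584]
tool_rot: [-0.001, 0.757, 0.654, -0.001]
contact_force: [0.4, 0.4, -0.4]
gripper_width: 0.921
```

View pics/w8.png

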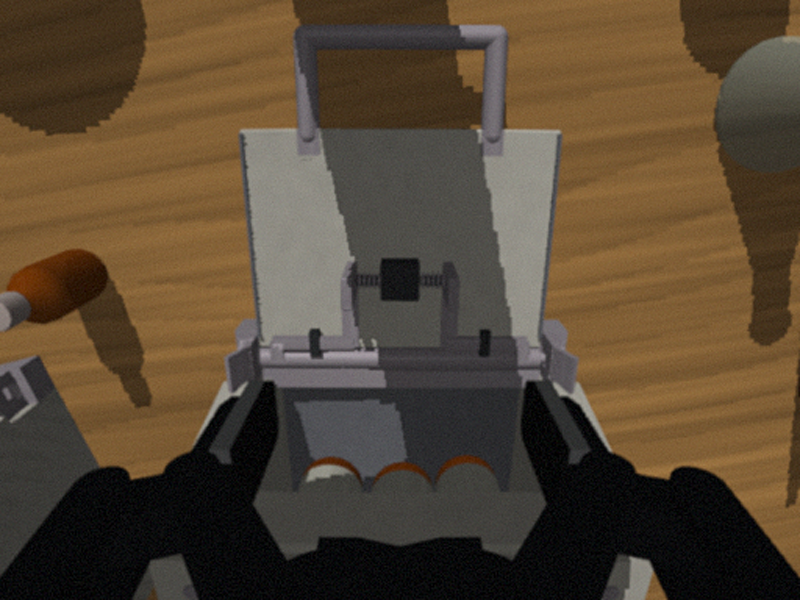

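```bash
python3 -m pendant '[[[0,0,-0.05,-0.051,0.008,0,0.8],[0,0,-0.05,-0.051,0.008,0,0.45],[0,0,-0.05,-0.051,0.008,0,0.45],[0,0,-0.05,-0.051,0.008,0,0.45],[0,0,-0.05,-0.051,0.008,0,0.45],[0,0,-0.05,-0.051,0.008,0,0.45],[0,0,-0.05,-0.051,0.008,0,0.45],[0,0,-0.05,-0.051,0.008,0,0.45],[0,0,-0.05,-0.051,0.008,0,0.45],[0,0,-0.05,-0.052,0.007,0,0.45],[0,0,0,0,0,-0.1,0.45],[0,0,0,0,0,-0.1,0.45],[0,0,0,0,0,0,0.45],[0,0,0,0,0,0,0.45]]]'
python3 - <<'E'
from h import *
d=grab('wrist'); np.savez('pics/w9.npz',**d); w=manip.state()['tool_rot']; print(np.rad2deg(2*np.arctan2(w[2],w[1])),manip.state()['joint_pos'].round(2))
# predicted bar ends vs image: print grey profile along door x across bar middle
u=np.array([.9895,-.1444]);b=np.array([.4309,.2342])
for s in (-.03,.03):
  v=np.array([.1444,.9895])*s
  t=np.arange(-20,21,2)
  P=np.array([[*(b+v+u*k/1e3),.033] for k in t]); uv=proj(d,P).round().astype(int)
  print(s,[(int(k),d['frame'][y,x].tolist()) if 0<=x<512 and 0<=y<384 else None for k,(x,y) in zip(t,uv)])
E
```

```text
time: 18.75
tool_pos: [0.432, 0.2345, 0.1104]
tool_rot: [0.0, 0.997, -0.073, -0.0]
contact_force: [1.2, -0.3, 0.3]
gripper_width: 0.449
-8.339016450850222 [ 0.35 -0.16  2.03  0.    1.28  0.49]
-0.03 [(-20, [30, 56, 79]), (-18, [34, 61, 83]), (-16, [37, 64, 87]), (-14, [32, 58, 79]), (-12, [34, 59, 77]), (-10, [29, 58, 80]), (-8, [31, 52, 72]), (-6, [32, 51, 70]), (-4, [68, 62, 71]), (-2, [75, 71, 78]), (0, [68, 67, 74]), (2, [68, 71, 68]), (4, [69, 64, 67]), (6, [55, 58, 66]), (8, [36, 59, 78]), (10, [35, 57, 78]), (12, [37, 60, 78]), (14, [33, 57, 79]), (16, [32, 57, 80]), (18, [40, 62, 87]), (20, [33, 53, 71])]
0.03 [(-20, [58, 100, 134]), (-18, [52, 100, 141]), (-16, [59, 106, 143]), (-14, [65, 107, 147]), (-12, [62, 113, 152]), (-10, [65, 109, 147]), (-8, [59, 102, 142]), (-6, [62, 107, 141]), (-4, [158, 148, 155]), (-2, [177, 168, 177]), (0, [141, 133, 142]), (2, [106, 104, 112]), (4, [70, 67, 70]), (6, [53, 75, 92]), (8, [67, 120, 160]), (10, [66, 114, 155]), (12, [62, 108, 146]), (14, [60, 108, 145]), (16, [58, 105, 139]), (18, [56, 99, 134]), (20, [56, 92, 127])]
```

```bash
python3 -m pendant '[[[0,0,0,0,0,-0.12,0.45],[0,0,0,0,0,-0.12,0.45],[0,0,0,0,0,-0.1,0.45],[0,0,0,0,0,-0.05,0.45],[0,0,0,0,0,-0.006,0.45],[0,0,0,0,0,0,0.45],[0,0,0,0,0,0,0.3],[0,0,0,0,0,0,0.15],[0,0,0,0,0,0,0],[0,0,0,0,0,0,0],[0,0,0,0,0,0,0]]]'
python3 - <<'E'
import numpy as np
u=np.array([.9895,-.1444]);R=.184
ph=np.deg2rad([0,5,12,20,28,36,44,52,60,68,76,84,90,95])
P=np.array([[-R*np.cos(a)*u[0],-R*np.cos(a)*u[1],R*np.sin(a)] for a in ph])
print((np.diff(P,axis=0)/.25).round(3).tolist())
E
```

```text
time: 20.18
tool_pos: [0.431, 0.2348, 0.0117]
tool_rot: [-0.0, 0.997, -0.073, -0.001]
contact_force: [-5.1, -0.4, 4.7]
gripper_width: 0.115
[[0.003, -0.0, 0.064], [0.013, -0.002, 0.089], [0.028, -0.004, 0.099], [0.041, -0.006, 0.094], [0.054, -0.008, 0.087], [0.065, -0.01, 0.079], [0.076, -0.011, 0.069], [0.084, -0.012, 0.057], [0.091, -0.013, 0.045], [0.097, -0.014, 0.032], [0.1, -0.015, 0.018], [0.076, -0.011, 0.004], [0.063, -0.009, -0.003]]
```

```bash
python3 -m pendant '[[[0,0,0,0.001,0,0.032,0],[0,0,0,0.002,0,0.032,0],[0,0,0,0.006,-0.001,0.045,0],[0,0,0,0.007,-0.001,0.044,0],[0,0,0,0.013,-0.002,0.05,0],[0,0,0,0.015,-0.002,0.049,0],[0,0,0,0.02,-0.003,0.048,0],[0,0,0,0.021,-0.003,0.046,0],[0,0,0,0,0,0,0]]]'
```

```text
time: 21.3
tool_pos: [0.4512, 0.2314, 0.099]
tool_rot: [0.001, 0.997, -0.073, -0.003]
contact_force: [-12.3, 0.8, 4.1]
gripper_width: 0.11
```

```bash
python3 -m pendant '[[[0,0,0,-0.006,0.001,0.004,0],[0,0,0,0.026,-0.004,0.044,0],[0,0,0,0.028,-0.004,0.043,0],[0,0,0,0.032,-0.005,0.04,0],[0,0,0,0.033,-0.005,0.039,0],[0,0,0,0.037,-0.005,0.035,0],[0,0,0,0.039,-0.006,0.034,0],[0,0,0,0,0,0,0]]]'
```

```text
time: 22.3
tool_pos: [0.5014, 0.2246, 0.1622]
tool_rot: [-0.0, 0.997, -0.073, 0.0]
contact_force: [-11.0, -2.3, 11.7]
gripper_width: 0.113
```

```bash
python3 -m pendant '[[[0,0,0,-0.007,0.001,0.009,0],[0,0,0,0.041,-0.006,0.03,0],[0,0,0,0.043,-0.006,0.027,0],[0,0,0,0.045,-0.006,0.024,0],[0,0,0,0.046,-0.007,0.021,0],[0,0,0,0,0,0,0]]]'
python3 - <<'E'
from h import *
d=grab('scene'); e=grab('side'); np.savez('pics/s2.npz',**d)
# predicted bar centre from tool, two assumptions along z
S=manip.state();print(S['tool_pos'].round(4),S['contact_force'].round(1))
E
```

```text
time: 23.05
tool_pos: [0.5451, 0.2183, 0.1893]
tool_rot: [-0.0, 0.997, -0.073, 0.002]
contact_force: [-6.4, -1.5, 8.4]
gripper_width: 0.112
[0.5448 0.2183 0.1891] [-3.7 -0.6  6.6]
```

```bash
python3 -m pendant '[[[0,0,0,0.048,-0.007,0.019,0],[0,0,0,0.049,-0.007,0.017,0],[0,0,0,0.05,-0.007,0.012,0],[0,0,0,0.05,-0.008,0.01,0],[0,0,0,0.038,-0.006,0.005,0],[0,0,0,0.038,-0.005,0.003,0],[0,0,0,0,0,0,0]]]'
```

```text
time: 24.02
tool_pos: [0.6128, 0.2084, 0.2038]
tool_rot: [-0.0, 0.997, -0.073, 0.002]
contact_force: [-0.4, 0.7, 5.3]
gripper_width: 0.107
```

```bash
python3 -m pendant '[[[0,0,0,0.03,-0.004,-0.001,0],[0,0,0,0.03,-0.004,-0.002,0],[0,0,0,0.03,-0.004,-0.003,0],[0,0,0,0,0,0,0],[0,0,0,0,0,0,0]]]'
python3 - <<'E'
from h import *
S=grab('scene');D=grab('side');np.savez('pics/s3.npz',**S);np.savez('pics/d3.npz',**D)
a=cv2.resize(S['frame'][75:185,215:345],None,fx=3,fy=3,interpolation=2)
b=cv2.resize(D['frame'][130:300,150:280],None,fx=3,fy=3,interpolation=2)
h=max(a.shape[0],b.shape[0]);im=np.zeros((h,a.shape[1]+b.shape[1],3),np.uint8);im[:a.shape[0],:a.shape[1]]=a;im[:b.shape[0],a.shape[1]:]=b
cv2.imwrite('pics/f1.png',im);print(im.shape)
E
```

```text
time: 24.65
tool_pos: [0.6345, 0.2052, 0.202]
tool_rot: [-0.0, 0.997, -0.073, 0.001]
contact_force: [-0.9, 0.3, 6.0]
gripper_width: 0.108
(510, 780, 3)
```

View pics/f1.png

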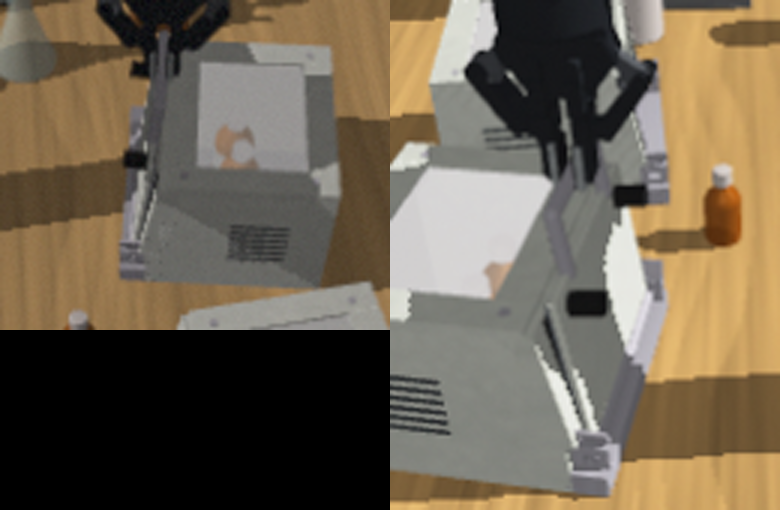

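```bash
python3 -m pendant '[[[0,0,0,0.012,-0.002,-0.002,0],[0,0,0,0.012,-0.002,-0.002,0],[0,0,0,0,0,0,0],[0,0,0,0,0,0,0]]]'; python3 -m pendant '[[[0,0,0,0.008,-0.001,-0.001,0],[0,0,0,0,0,0,0],[0,0,0,0,0,0,0]]]'
```

```text
time: 25.25
tool_pos: [0.6408, 0.2043, 0.2007]
tool_rot: [-0.0, 0.997, -0.073, 0.002]
contact_force: [1.5, 0.1, 5.7]
gripper_width: 0.107
time: 25.62
tool_pos: [0.6425, 0.2041, 0.2004]
tool_rot: [-0.0, 0.997, -0.073, 0.002]
contact_force: [-0.7, 0.6, 6.5]
gripper_width: 0.112
```

```bash
python3 -m pendant '[[[0,0,0,0.008,-0.001,-0.001,0],[0,0,0,0,0,0,0],[0,0,0,0,0,0,0]]]'; python3 -m pendant '[[[0,0,0,0.008,-0.001,-0.001,0],[0,0,0,0,0,0,0],[0,0,0,0,0,0,0]]]'
```

```text
time: 26.0
tool_pos: [0.6441, 0.2038, 0.2]
tool_rot: [-0.0, 0.997, -0.073, 0.001]
contact_force: [-1.3, -1.1, 5.8]
gripper_width: 0.113
time: 26.38
tool_pos: [0.6446, 0.2038, 0.1997]
tool_rot: [0.0, 0.997, -0.073, -0.001]
contact_force: [-7.4, -0.1, 9.3]
gripper_width: 0.109
```

```bash
python3 -m pendant '[[[0,0,0,-0.004,0,0,0],[0,0,0,0,0,0,0.13],[0,0,0,0,0,0,0.16],[0,0,0,0,0,0,0.2],[0,0,0,0,0,0,0.25],[0,0,0,0,0,0,0.35],[0,0,0,0,0,0,0.45],[0,0,0,0,0,0,0.45],[0,0,0,0,0,0,0.45]]]'
python3 - <<'E'
from h import *
for n in('scene','side'):
    d=grab(n); np.savez('pics/%s4.npz'%n[0],**d)
S0=dict(np.load('pics/s3.npz'))['frame'];print(manip.state()['gripper_width'])
E
python3 -m pendant '[[[0,0,0,0,0,0.03,0.45],[0,0,0,0,0,0.08,0.45],[0,0,0,0,0,0.12,0.45],[0,0,0,0,0,0.12,0.45],[0,0,0,-0.1,0,0.1,0.45],[0,0,0,-0.2,0,0.1,0.45],[0,0,0,-0.2,0,0,0.45],[0,0,0,-0.2,0,0,0.45],[0,0,0,-0.1,0,0,0.45],[0,0,0,0,0,0,0.45],[0,0,0,0,0,0,0.45]]]'
```

```text
time: 27.5
tool_pos: [0.6442, 0.2037, 0.1986]
tool_rot: [0.0, 0.997, -0.073, 0.0]
contact_force: [-0.4, -0.5, -0.0]
gripper_width: 0.449
0.45099755834716654
time: 28.98
tool_pos: [0.4449, 0.2038, 0.3373]
tool_rot: [-0.0, 0.997, -0.073, 0.001]
contact_force: [-0.7, 0.3, 0.5]
gripper_width: 0.451
```

Run:
```python
from h import *
import time
u=np.array([.9895,-.1444]);n=np.array([.1444,.9895]);h=np.array([.613,.2076])
def P(p,a):
    a=np.deg2rad(a);x=p[0]*np.cos(a)+p[2]*np.sin(a);z=-p[0]*np.sin(a)+p[2]*np.cos(a)
    return np.array([*(h+(u*x+n*p[1])/1e3*1),0]) if 0 else np.array([*(h+u*x/1e3+n*p[1]/1e3),.027+z/1e3])
init={'scene':cv2.imread('pics/scene0.png'),'side':cv2.imread('pics/side0.png')}
for c in('scene','side'):
    d=grab(c,c+'_end.png');f=d['frame'].astype(int);g=f.max(2)
    for y in(-65,65):
        pr=[proj(d,P([-120,y,-25],a))[0].round(1).tolist() for a in(90,95,100)]
        x0,y0=np.round(pr[2]).astype(int);s=g[y0-9:y0+10,x0-9:x0+10]<45
        yy,xx=np.nonzero(s);print(c,'foot',y,'90/95/100:',pr,'dark n',s.sum(),(xx.mean()+x0-9).round(1) if s.sum() else '',(yy.mean()+y0-9).round(1) if s.sum() else '')
    for a in(95,100):
        uv=proj(d,np.array([P([-184,y,0],a) for y in(-40,-20,0,20,40)])).round().astype(int)
        print(c,'bar',a,[(f[v,w].tolist(),init[c][v,w].tolist()) for w,v in uv][1::2])
    # undisturbed things: image shift of patches against the first picture
    T={'scene':dict(dropper=(242,189),mug=(198,346),wash=(302,334),flask=(222,88),beaker=(178,94)),'side':dict(dropper=(261,200),mug=(297,128),wash=(233,125),flask=(281,345),beaker=(371,322))}[c]
    for k,(x,y) in T.items():
        t=cv2.GaussianBlur(init[c][y-12:y+12,x-9:x+9],(3,3),0);w=cv2.GaussianBlur(d['frame'][max(y-20,0):y+20,x-17:x+17],(3,3),0)
        m=cv2.matchTemplate(w,t,cv2.TM_CCOEFF_NORMED);_,v,_,l=cv2.minMaxLoc(m);print(c,k,'shift',(l[0]-8,l[1]-8),round(v,2))
```

```text
scene foot -65 90/95/100: [[251.1, 127.7], [254.6, 127.4], [258.1, 127.4]] dark n 39 261.8 128.2
scene foot 65 90/95/100: [[253.8, 97.8], [257.1, 97.5], [260.4, 97.5]] dark n 27 263.6 98.0
scene bar 95 [([129, 139, 146], [75, 116, 147]), ([72, 110, 140], [71, 110, 139])]
scene bar 100 [([77, 72, 75], [87, 91, 90]), ([80, 76, 79], [91, 94, 95])]
scene dropper shift (0, 0) 0.98
scene mug shift (0, 0) 0.93
scene wash shift (0, 0) 1.0
scene flask shift (0, 0) 0.99
scene beaker shift (0, 0) 0.99
side foot -65 90/95/100: [[239.4, 195.5], [234.9, 194.5], [230.5, 193.9]] dark n 70 226.9 194.8
side foot 65 90/95/100: [[226.5, 231.8], [221.4, 230.7], [216.3, 229.9]] dark n 86 212.5 230.7
side bar 95 [([110, 103, 105], [120, 127, 125]), ([117, 123, 121], [117, 123, 122])]
side bar 100 [([105, 100, 102], [119, 125, 124]), ([104, 99, 100], [211, 217, 216])]
side dropper shift (0, 0) 0.81
side mug shift (0, 0) 0.63
side wash shift (0, 0) 0.99
side flask shift (0, 0) 1.0
side beaker shift (0, 0) 1.0
```

```bash
python3 -c "
from plant import manip; print(manip.job_done())"
```

```text
the job is handed in; nothing more can be done
None
```

I moved the door from the empty locker to the one with the brown bottles, hung it there open with both tabs sprung out, and let go. I then swung it up by its handle and handed the job in at about 29 s of robot time. It leans shut against its frame by itself.

**Last checks**
- **Door:** in both cameras the handle bar lies where the fully shut position (100°) predicts. The rubber feet also fit the shut position, and the gripper is clear.
- **Pins:** after letting go, the tabs looked the same width apart as before the squeeze. I could not see the pins in their holes directly, but the door turned on its hinge normally.
- **Loose things:** the dropper, mug, flask, beaker and wash bottle show no shift in either camera against the first pictures. The mug matched weakly in the side view (0.63), and I did not settle why.
- **Reagent bottles:** all three looked upright through the open front before the door was closed. I did not compare them again after it was shut.

**Disagreements**
- During the swing the handle pressed towards the hinge with up to about 16 N, so I moved the path outward a little.
- By the top of the swing the gripper stood about 7 mm higher on the bar than expected. The grip held throughout, and the door neither dropped nor slammed.

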